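# Park the pipette in the spring clips of its rail

### The job

Pick up the pipette that was left lying on the bench and press it sideways down into the two spring clips of the small parking rail, with its thick barrel centred over both clips, until it has snapped fully home in both. Either end may face either way; let go of it at the end.

Things in the scene. Friction and masses are not known exactly. Their poses are not given: they have to be found in the camera images.
- pipette_grip (a point): Pipette lying on its side, 243 mm, 90 g: round pale barrel 24 mm thick, 100 mm long; thinner grey tip cone at one end, blue plunger button at the other. This point is the middle of the barrel on its axis, 12.4 mm above the bench. x runs along it to the plunger: end of the tip at x -164 mm, of the plunger +80 mm. It can roll about x. Grasp it here, across the barrel.
- rail: Parking rail fixed to the bench: aluminium plate 130 x 44 x 6 mm, origin at its underside's centre, x along it, z up. On it two blue blocks at x +32 and -32 mm, each with a steel spring clip 10 mm long that opens upward to a height of 63 mm. Between the clips 54 mm are free for fingers, above the 6 mm plate.
- rail_seat (a point): Midway between the clips, 36 mm above the bench: where the barrel's middle lies when home, its axis along x, either way round, resting on the blue blocks. z is up. Each clip's two jaws form a mouth 38 mm wide 26 mm above this point, 18 mm wide at the lips 10 mm above it; the lips spread and snap over the barrel under a downward press of 10 to 20 N in all.
Mind the look-alikes: they are no part of the job. There is more than one size of the rail; the one meant has the size given above.

How it is judged:
By the outcome, as a careful person would: the job done as asked, in the order asked, and still so for the second after the job is handed in, with the robot touching nothing.
It also fails if it takes over 35 s, if anything falls off the work surface, if the arm or the gripper's body presses on something with over 40 N, if the wrist force passes 120 N, or if a joint passes its speed limit or range.

### The arm

A 7-joint arm with a two-finger parallel gripper is mounted at the origin on a cart in front of the work surface, level with it; the furniture and walls round the work are solid. World frame = base frame: x ahead of the robot, y to its left, z up, the work surface at z = 0. Lengths are in m, angles in rad, forces in N, time in s.
With the tool pointing down it reaches from about 0.4 to 0.85 m from the base axis. Payload 4.5 kg.
Tool frame: the origin (TCP) lies between the finger pads; the fingertips stand 11 mm ahead of it and the grasp point (between the pads) lies 8 mm behind it (r.nose_length is the distance from the TCP to the fingertips, in m); z points along the fingers, y is the line along which they close (so a half turn about z gives the same grasp; the last joint's range is limited). The gripper opens to 88 mm and grips with 3 to 60 N. Pads are 18 mm wide; open, the fingers measure 123 mm over their backs; the gripper's body (75 mm by 187 mm) begins 45 mm behind the grasp point.
Start: joints at [-1.203, 0.689, -0.195, 1.565, 0.157, 0.902, -0.215], TCP at [0.205, 0.591, 0.25] pointing down, gripper open.
Joint ranges: [-3.01, 3.01], [-0.46, 2.08], [-1.47, 1.51], [0.13, 2.56], [-1, 4.14], [0.04, 2.09], [-2.66, 2.66]. Speed limits (rad/s): [2.57, 2.57, 3.14, 3.14, 3.14, 3.14, 3.14].

### API

Orientations are given as a unit quaternion [x, y, z, w].
In Python, from plant import get_state, snapshot, camera_model, r gives the robot as it stands.
- The arm moves only by the shell command python3 -m inch 'ROWS' [FORCE]. ROWS is text: rows parted by semicolons, each of 7 numbers parted by spaces: the opening, from -1 (shut) to 1 (fully open), then the shift along the tool's x, y, z in m, then the turn, a rotation vector about the tool's x, y, z in rad. A call has 1 to 20 rows; each row shifts and turns the commanded pose from where the row before left it, along the tool's axes as they then stand; what a row does not reach is not made up. A row lasts 1/12 s, in which the tool goes at most 41.7 mm and 7.16 degrees, less where a joint would pass 70% of its speed; a pose out of reach is approached as far as the arm can. A call is refused whole if a number of a shift passes 0.0417 or a number of a turn 0.125, either way. A call with a gripper value outside its range is refused whole. The fingers move at their own pace and stop on an object; FORCE is the grip in N (left out, the last holds). Time passes only in rows, so rows that do not move let the fingers close. It gives the time, the measured TCP pose, the force, the opening and the grip force at its end, in the units of the state.
- get_state(): the state, without advancing time (a new reading comes with each control period).
- snapshot(name): name is "scene" or "top" or "wrist"; returns (picture, depth): 400x640x3 uint8, red, green, blue; 400x640 float32, m along the optical axis (not along the pixel's ray), 0 where there is no reading.
- camera_model(name): a dict with "intrinsics" (3x3 intrinsics, pixels), "dist" ([k1, k2, p1, p2, k3] as OpenCV has them; the pictures are not rectified), "view" (4x4, takes a point from world to camera coordinates). Camera axes: x right, y down, z forward; pixel columns grow to the right and rows downward; lengths in m; the calibration is good to about 2 mm. A picture is of the moment at which its call begins: read the wrist's pose just before it. camera_model takes no time and is no camera call; for the wrist camera it gives the pose at the moment of the call.
- r.finish_job(): hands the job in; it is judged then, once.
The state is a dict: "clock": time; "q": joint angles; "qd": joint speeds; "joint_torque": joint torques, N m; "tool_pos": TCP position; "eef_rot": TCP orientation; "contact_force": force on the tool from outside, world axes, zero at the start; "moment": the same for the moment, N m; "opening": opening from 0.0 (shut) to 1.0 (fully open); "finger_force": force on a finger pad.
Only numpy, scipy, OpenCV 4.12 (cv2) and the standard library are available. Lean on these libraries where they do the work, as an engineer would, in place of code of your own. Each camera call takes 0.05 s, during which the arm holds its last target. There are 200 camera calls.

## Working session

There is one attempt and no reset: what is moved stays moved. The work goes in short steps, Python scripts to look and compute and a shell command to move; the robot and the scene stay as the last step left them, time stands still between calls to the robot, and variables do not carry over. Pictures are saved under pics/ and viewed, at most 10 in all, crops included, and the job is handed in when it is done.

```bash
mkdir -p pics; ls
python3 - <<'E'
from plant import *
import cv2,numpy as np
s=get_state();print({k:np.round(v,3).tolist() for k,v in s.items()})
for n in("scene","top"):
    m=camera_model(n);p,d=snapshot(n);np.savez(f"pics/{n}.npz",p=p,d=d,**m)
    cv2.imwrite(f"pics/{n}.png",p[:,:,::-1]);print(n,np.round(m["view"],3).tolist(),np.round(m["intrinsics"],1).tolist(),m["dist"])
E
```

```text
pics
{'clock': 0.0, 'q': [-1.203, 0.69, -0.194, 1.566, 0.157, 0.902, -0.215], 'qd': [-0.001, -0.001, 0.001, 0.002, -0.001, 0.0, -0.002], 'joint_torque': [0.0, -52.755, -1.267, -15.342, -0.053, 0.007, 0.0], 'tool_pos': [0.205, 0.59, 0.249], 'eef_rot': [0.166, 0.986, -0.001, -0.0], 'contact_force': [0.603, -0.171, -0.224], 'moment': [-0.004, -0.053, 0.045], 'finger_force': 0.0, 'opening': 0.999}
scene [[0.901, -0.434, -0.018, -0.497], [-0.262, -0.508, -0.82, 0.192], [0.347, 0.744, -0.571, 0.694], [0.0, 0.0, 0.0, 1.0]] [[446.8, 0.0, 323.7], [0.0, 446.8, 205.9], [0.0, 0.0, 1.0]] [-0.11990914  0.          0.          0.          0.        ]
top [[-0.101, -0.995, -0.005, 0.057], [-0.974, 0.1, -0.203, 0.551], [0.203, -0.015, -0.979, 0.794], [0.0, 0.0, 0.0, 1.0]] [[389.6, 0.0, 313.3], [0.0, 389.6, 203.8], [0.0, 0.0, 1.0]] [-0.01196118  0.          0.          0.          0.        ]
```

View pics/top.png

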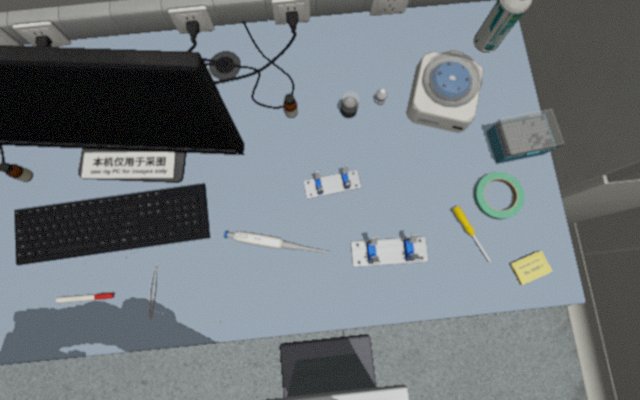

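View pics/scene.png

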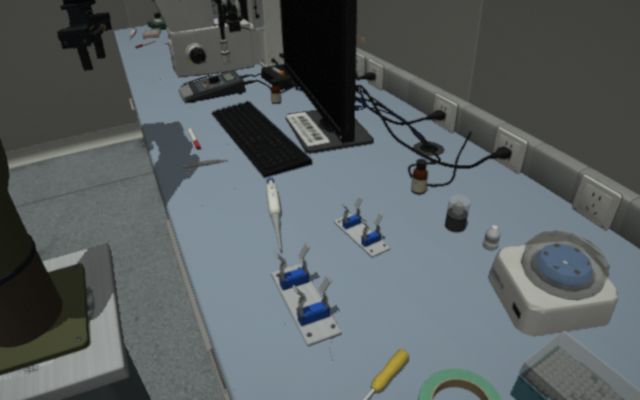

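The top view shows the pipette (blue end at about (228,235), tip at (329,252)), a small rail at about (332,184), a larger one at about (390,250). At about 430 px/m, the small one is about 130 mm long, so it looks like the one meant. I'll measure it.

```bash
cat > h.py <<'E'
import numpy as np,cv2
def ray(m,px,z):
    K,D,V=np.array(m["intrinsics"]),np.array(m["dist"]),np.array(m["view"])
    u=cv2.undistortPoints(np.array(px,float).reshape(-1,1,2),K,D).reshape(-1,2)
    d=np.c_[u,np.ones(len(u))]@V[:3,:3]; c=-V[:3,:3].T@V[:3,3]
    return c+d*((z-c[2])/d[:,2])[:,None]
def ends(m,mask,z):
    "centre, axis, extent of a mask cast on plane z"
    y,x=np.nonzero(mask);P=ray(m,np.c_[x,y],z)[:,:2].astype(np.float32)
    (c,(w,h),a)=cv2.minAreaRect(P);b=cv2.boxPoints((c,(w,h),a))
    e=b[1]-b[0] if np.linalg.norm(b[1]-b[0])>np.linalg.norm(b[2]-b[1]) else b[2]-b[1]
    return np.round(c,4),np.round(np.degrees(np.arctan2(e[1],e[0])),1),np.round(sorted((w,h)),4)
E
python3 - <<'E'
from h import *
f=np.load("pics/top.npz");p=f["p"];hsv=cv2.cvtColor(p,cv2.COLOR_RGB2HSV)
def box(x0,y0,x1,y1):
    b=np.zeros(p.shape[:2],bool);b[y0:y1,x0:x1]=1;return b
print("bg",hsv[200,280],"plate",hsv[190,309],hsv[184,332],"barrel",hsv[240,260])
white=(hsv[...,1]<45)&(hsv[...,2]>130)
blue=(hsv[...,1]>150)&(abs(hsv[...,0].astype(int)-112)<15)
for n,b in(("small",box(298,160,366,204)),("large",box(343,228,436,272))):
    m=((white|blue)&b).astype(np.uint8);m=cv2.morphologyEx(m,cv2.MORPH_OPEN,np.ones((2,2)))
    print(n,ends(f,m,.006),m.sum())
    k,l,s,c=cv2.connectedComponentsWithStats((blue&b).astype(np.uint8))
    for i in range(1,k):
        if s[i,4]>15: print("  block",s[i,4],c[i],ray(f,c[i],.02)[0])
b=box(220,225,335,260)
print("barrel",ends(f,white&b,.0124),(white&b).sum())
print("ends",ray(f,[[227,234],[329,252]],.0124))
E
```

```text
bg [106  40 179] plate [ 45   3 200] [  0   0 199] barrel [ 84   6 206]
small (array([ 0.6108, -0.0511]), np.float32(84.1), array([0.1041, 0.1587])) 2832
  block 29 [344.48275862 177.55172414] [ 0.61551496 -0.07843253  0.02      ]
  block 24 [317.5 182.5] [ 0.61017598 -0.01521582  0.02      ]
large (array([ 0.4397, -0.1633]), np.float32(84.1), array([0.0968, 0.2115])) 3765
  block 100 [408.11 248.21] [ 0.43929572 -0.20007964  0.02      ]
  block 80 [370.4625 250.65  ] [ 0.44250553 -0.11607323  0.02      ]
barrel (array([0.4842, 0.0906]), np.float32(84.2), array([0.0768, 0.2595])) 3987
ends [[ 0.51338833  0.20099739  0.0124    ]
 [ 0.44953265 -0.02443403  0.0124    ]]
```

```bash
python3 - <<'E'
from h import *
f=np.load("pics/top.npz");d=f["d"];V=f["view"]
y,x=np.nonzero(d>0);u=cv2.undistortPoints(np.c_[x,y].astype(float).reshape(-1,1,2),f["intrinsics"],f["dist"]).reshape(-1,2)
z=d[y,x];P=(np.c_[u*z[:,None],z]-V[:3,3])@V[:3,:3]
m=(x<250)&(y<200)&(P[:,2]>.08)&(P[:,0]>.3);Q=P[m]
for a in np.arange(.1,.7,.1):
    q=Q[abs(Q[:,1]-a)<.05]
    if len(q):print(a,np.percentile(q[:,0],1),q[:,2].max())
E
python3 -m inch '1 -.0282 -.0229 0 0 0 0;1 -.0282 -.0229 0 0 0 0;1 -.0282 -.0229 0 0 0 0;1 -.0282 -.0229 0 0 0 0'
```

```text
0.1 0.6632588749280761 0.4390729018737647
0.2 0.6673035263699663 0.4397106412547705
0.30000000000000004 0.6828446477485152 0.43991474778070533
0.4 0.6978227146418454 0.43915674458342807
0.5 0.712203463554478 0.36507221528249
0.6 0.7266685316070004 0.2385961550612357
clock: 0.43
tool_pos: [0.2817, 0.4653, 0.2493]
eef_rot: [0.166, 0.986, -0.0, -0.0]
contact_force: [-0.1, -0.2, -0.2]
opening: 0.999
finger_force: 0.0
```

```bash
python3 -m inch '1 -.0282 -.0229 0 0 0 0;1 -.0282 -.0229 0 0 0 0;1 -.0282 -.0229 0 0 0 0;1 -.0282 -.0229 0 0 0 0;1 -.0282 -.0229 0 0 0 0;1 -.0282 -.0229 0 0 0 0;1 -.0282 -.0229 0 0 0 0;1 -.0282 -.0229 0 0 0 0;1 -.0282 -.0229 0 0 0 0;1 -.0282 -.0229 0 0 0 0;1 -.0282 -.0229 0 0 0 0'
python3 -m inch '1 0 0 0 0 0 .117;1 0 0 0 0 0 .117;1 0 0 0 0 0 .117;1 0 0 0 0 0 .117;1 0 0 0 0 0 .117;1 0 0 0 0 0 .117;1 0 0 0 0 0 .117;1 0 0 0 0 0 .117;1 0 0 0 0 0 .117;1 0 0 0 0 0 .117;1 0 0 0 0 0 .117;1 0 0 0 0 0 .117;1 0 0 0 0 0 .117;1 0 0 0 0 0 0'
python3 - <<'E'
from plant import *
import cv2,numpy as np
m=camera_model("wrist");p,d=snapshot("wrist");np.savez("pics/w1.npz",p=p,d=d,**m);cv2.imwrite("pics/w1.png",p[:,:,::-1]);print(get_state()["q"])
E
```

```text
clock: 1.35
tool_pos: [0.4923, 0.1256, 0.2495]
eef_rot: [0.166, 0.986, -0.0, -0.0]
contact_force: [0.8, 0.6, 0.3]
opening: 1.001
finger_force: 0.0
clock: 2.52
tool_pos: [0.4916, 0.1275, 0.2494]
eef_rot: [0.801, 0.599, -0.0, 0.0]
contact_force: [0.3, -0.4, -0.2]
opening: 1.0
finger_force: 0.0
[-0.46984604  0.54490527  0.1970574   1.92627993 -0.1602577   0.68603773
 -0.45765045]
```

View pics/w1.png

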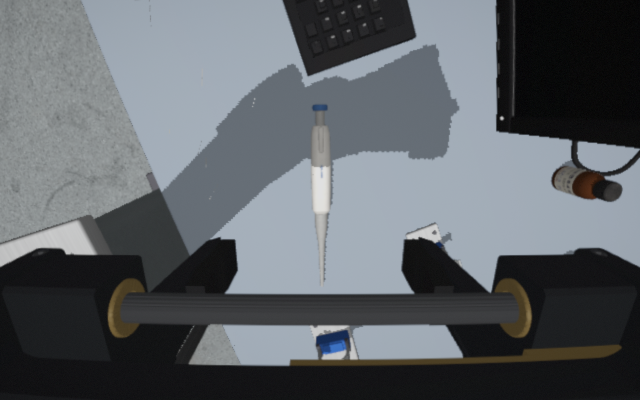

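The wrist picture shows the pipette upright in the image: button top at (320,105), barrel from about row 124 to 213, tip at (322,286).

```bash
cat >> h.py <<'E'
def tool(dw,s):
    from scipy.spatial.transform import Rotation as R
    return np.round(R.from_quat(s["eef_rot"]).inv().apply(dw),4)
E
python3 - <<'E'
from h import *
from plant import get_state
f=np.load("pics/w1.npz");s=get_state()
g=ray(f,[[320,105],[322,286],[320.5,213],[320.5,124]],.0124);print(g)
hsv=cv2.cvtColor(f["p"],cv2.COLOR_RGB2HSV).astype(int)
C=[]
for r in range(130,275,6):
    row=hsv[r,295:345]; m=np.nonzero(row[:,1]<26)[0]
    if len(m):C.append((r,295+m[0],295+m[-1]))
print(C)
C=np.array(C);P=ray(f,np.c_[(C[:,1]+C[:,2])/2,C[:,0]],.0124)
vx,vy,x0,y0=cv2.fitLine(P[:,:2].astype(np.float32),cv2.DIST_HUBER,0,.01,.01).ravel()
print("axis",np.degrees(np.arctan2(vy,vx)),x0,y0)
u=(g[0]-g[1]);print(np.linalg.norm(u));u/=np.linalg.norm(u)
for c in(g[0]-.080*u,g[1]+.164*u,g[2]+.05*u,g[3]-.05*u):print(c)
E
```

```text
[[ 0.51569117  0.20639303  0.0124    ]
 [ 0.45048983 -0.02559429  0.0124    ]
 [ 0.47868128  0.07806172  0.0124    ]
 [ 0.5101217   0.1853118   0.0124    ]]
[(130, np.int64(311), np.int64(329)), (136, np.int64(310), np.int64(329)), (142, np.int64(310), np.int64(329)), (148, np.int64(310), np.int64(330)), (154, np.int64(310), np.int64(330)), (160, np.int64(311), np.int64(330)), (166, np.int64(310), np.int64(330)), (172, np.int64(310), np.int64(330)), (178, np.int64(310), np.int64(330)), (184, np.int64(311), np.int64(330)), (190, np.int64(311), np.int64(330)), (196, np.int64(311), np.int64(330)), (202, np.int64(311), np.int64(330)), (208, np.int64(312), np.int64(330)), (214, np.int64(314), np.int64(327)), (220, np.int64(314), np.int64(327)), (226, np.int64(315), np.int64(327)), (232, np.int64(316), np.int64(326)), (238, np.int64(317), np.int64(325)), (244, np.int64(318), np.int64(324)), (250, np.int64(318), np.int64(324)), (256, np.int64(318), np.int64(324)), (262, np.int64(319), np.int64(324)), (268, np.int64(319), np.int64(324)), (274, np.int64(319), np.int64(323))]
axis 74.26814 0.48202068 0.089129575
0.24097578642169568
[0.4940454  0.12937705 0.0124    ]
[0.49486366 0.13228846 0.0124    ]
[0.49220989 0.12619671 0.0124    ]
[0.49659309 0.13717681 0.0124    ]
```

```bash
python3 -m inch '1 .0041 .0016 .027 0 0 -.012;1 0 0 .027 0 0 0;1 0 0 .027 0 0 0;1 0 0 .027 0 0 0;1 0 0 .027 0 0 0;1 0 0 .027 0 0 0;1 0 0 .027 0 0 0;1 0 0 .015 0 0 0;1 0 0 .012 0 0 0;1 0 0 .012 0 0 0;1 0 0 .006 0 0 0;1 0 0 .003 0 0 0;1 0 0 0 0 0 0'; python3 -c "
from plant import *
import cv2
p,d=snapshot('wrist');cv2.imwrite('pics/w2.png',p[:,:,::-1])"
```

```text
clock: 3.65
tool_pos: [0.4947, 0.131, 0.0126]
eef_rot: [0.796, 0.605, 0.0, -0.0]
contact_force: [-0.7, -0.3, 0.2]
opening: 0.998
finger_force: 0.0
```

View pics/w2.png

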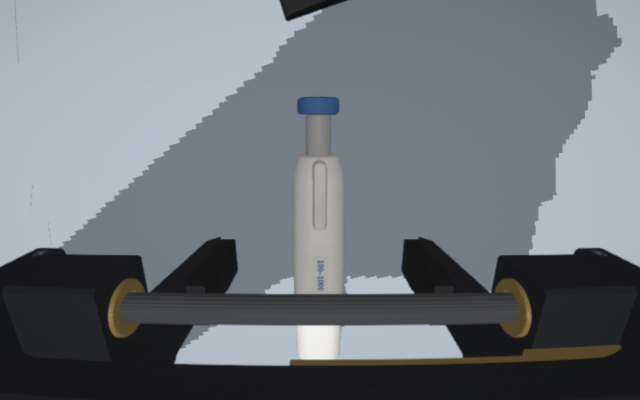

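The pipette lies centred between the fingers (axis at column 319, barrel's plunger end at row 155, button top at row 97). Next I close, check its position along the axis, and lift.

```bash
python3 - <<'E'
from h import *
from plant import *
m=camera_model("wrist");s=get_state()
for z,px in((.0124,[[319,97],[319,115],[319,155]]),):
    for g in ray(m,px,z): print(tool(g-np.array(s["tool_pos"]),s))
E
python3 -m inch '-1 0 0 0 0 0 0;-1 0 0 0 0 0 0;-1 0 0 0 0 0 0;-1 0 0 0 0 0 0;-1 0 0 0 0 0 0;-1 0 0 0 0 0 0;-1 0 0 0 0 0 0;-1 0 0 0 0 0 0;-1 0 0 0 0 0 0;-1 0 0 0 0 0 0' 55
```

```text
[ 0.0793 -0.      0.0007]
[ 0.0719 -0.      0.0007]
[ 0.0546 -0.      0.0007]
clock: 4.53
tool_pos: [0.4945, 0.1309, 0.0127]
eef_rot: [0.796, 0.605, -0.0, -0.0]
contact_force: [-0.5, -0.8, -0.4]
opening: 0.269
finger_force: 16.0
```

```bash
python3 -m inch '-1 0 0 0 0 0 0;-1 0 0 0 0 0 0;-1 0 0 -.01 0 0 0;-1 0 0 -.03 0 0 0;-1 0 0 -.03 0 0 0;-1 0 0 -.03 0 0 0;-1 0 0 -.03 0 0 0;-1 0 0 -.03 0 0 0;-1 0 0 -.03 0 0 0;-1 -.0286 .0139 0 0 0 0;-1 -.0286 .0139 0 0 0 0;-1 -.0286 .0139 0 0 0 0;-1 -.0286 .0139 0 0 0 0;-1 -.0286 .0139 0 0 0 0;-1 -.0286 .0139 0 0 0 0;-1 -.0286 .0139 0 0 0 0;-1 -.0286 .0139 0 0 0 0'
python3 -m inch '-1 0 0 0 0 0 -.12;-1 0 0 0 0 0 -.12;-1 0 0 0 0 0 -.12;-1 0 0 0 0 0 0;-1 0 0 0 0 0 0'
python3 - <<'E'
from plant import *
import cv2,numpy as np
m=camera_model("wrist");p,d=snapshot("wrist");np.savez("pics/w3.npz",p=p,d=d,**m);cv2.imwrite("pics/w3.png",p[:,:,::-1])
E
```

```text
clock: 5.95
tool_pos: [0.5397, -0.1209, 0.2032]
eef_rot: [0.796, 0.605, -0.0, -0.0]
contact_force: [0.3, 0.3, -1.4]
opening: 0.264
finger_force: 55.0
clock: 6.37
tool_pos: [0.5398, -0.1194, 0.2031]
eef_rot: [0.677, 0.736, 0.0, -0.0]
contact_force: [-0.8, -0.1, -1.0]
opening: 0.263
finger_force: 55.0
```

View pics/w3.png

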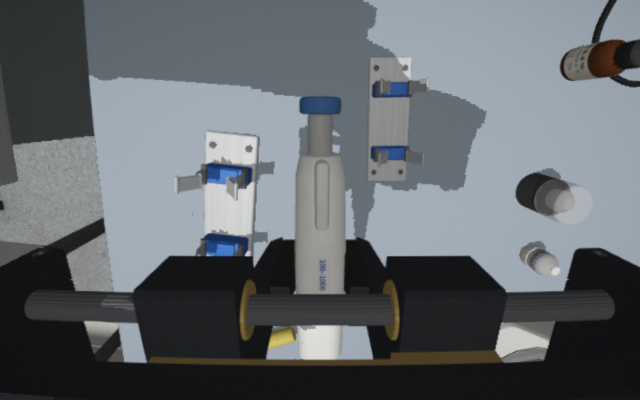

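The held pipette lies at columns 295–345. The meant rail is at upper right, plate corners about (369,58), (410,57), (411,180), (368,181), blocks at (391,88) and (388,153).

Run:
```python
from h import *
from plant import *
f=np.load("pics/w3.npz");s=get_state();p=f["p"]
hsv=cv2.cvtColor(p,cv2.COLOR_RGB2HSV).astype(int)
w=(hsv[...,1]<22)
L,Rr=[],[]
for r in list(range(60,76,2))+list(range(102,140,3))+list(range(165,180,2)):
    m=np.nonzero(w[r,355:422])[0]+355
    if len(m)>8:L.append((m[0]-.5,r));Rr.append((m[-1]+.5,r))
print(L[::4],Rr[::4])
def line(px):
    P=ray(f,px,.006)[:,:2].astype(np.float32);return cv2.fitLine(P,cv2.DIST_HUBER,0,.01,.01).ravel()
l,rr=line(L),line(Rr);print(l,rr,np.degrees(np.arctan2(l[1],l[0])),np.degrees(np.arctan2(rr[1],rr[0])))
T,B=[],[]
for c in range(376,404,4):
    m=np.nonzero(w[45:80,c])[0]+45;T.append((c,m[0]-.5))
    m=np.nonzero(w[163:195,c])[0]+163;B.append((c,m[-1]+.5))
print(T,B)
t,b=ray(f,T,.006),ray(f,B,.006);t=np.median(t,0);b=np.median(b,0)
print("len",np.linalg.norm(t-b))
le=ray(f,L,.006);ri=ray(f,Rr,.006)
a=(t-b)[:2];a=np.sign(a[1])*(l[:2]/np.sign(l[1])+rr[:2]/np.sign(rr[1]));a/=np.linalg.norm(a);n=np.array([-a[1],a[0]])
cl=np.median(le[:,:2]@n);cr=np.median(ri[:,:2]@n);ca=((t+b)/2)[:2]@a
c=a*ca+n*(cl+cr)/2;print("width",cl-cr,"centre",c,"yaw",np.degrees(np.arctan2(a[1],a[0])))
blue=(hsv[...,1]>150)&(abs(hsv[...,0]-112)<15);
k,lab,st,ce=cv2.connectedComponentsWithStats(blue[60:180,360:420].astype(np.uint8))
for i in range(1,k):
    if st[i,4]>40:print("block",ce[i]+[360,60],ray(f,ce[i]+[360,60],.02)[0])
dw=np.r_[c,0]-np.r_[s["tool_pos"][:2],0];x=tool([*a,0],s);print("tool shift",tool(dw,s),"rail axis in tool",x, "turn",np.arctan2(x[1],x[0]))
```

```text
[(np.float64(368.5), 60), (np.float64(368.5), 68), (np.float64(367.5), 102), (np.float64(367.5), 114), (np.float64(367.5), 126), (np.float64(366.5), 138), (np.float64(366.5), 171), (np.float64(366.5), 179)] [(np.float64(411.5), 60), (np.float64(411.5), 68), (np.float64(409.5), 102), (np.float64(409.5), 114), (np.float64(408.5), 126), (np.float64(407.5), 138), (np.float64(406.5), 171), (np.float64(405.5), 179)]
[ 0.10534595 -0.9944356   0.5860168  -0.05393266] [ 0.1043999  -0.9945354   0.63079524 -0.05782329] -83.952896 -84.0074
[(376, np.float64(56.5)), (380, np.float64(56.5)), (384, np.float64(56.5)), (388, np.float64(56.5)), (392, np.float64(56.5)), (396, np.float64(56.5)), (400, np.float64(55.5))] [(376, np.float64(181.5)), (380, np.float64(181.5)), (384, np.float64(180.5)), (388, np.float64(180.5)), (392, np.float64(181.5)), (396, np.float64(180.5)), (400, np.float64(180.5))]
len 0.12920066647356296
width 0.0441097365468075 centre [ 0.60762272 -0.04861501] yaw 96.01984619586717
block [396.97021277  89.70638298] [ 0.60899171 -0.01703565  0.02      ]
block [393.96744186 151.81395349] [ 0.61505135 -0.07850214  0.02      ]
tool shift [0.0647 0.0735 0.    ] rail axis in tool [ 9.998e-01 -2.040e-02  2.000e-04] turn -0.020401249936659514
```

```bash
python3 -m inch '-1 .0218 .0245 0 0 0 0;-1 .0218 .0245 0 0 0 0;-1 .0218 .0245 0 0 0 -.0204;-1 0 0 0 0 0 0;-1 0 0 .03 0 0 0;-1 0 0 .03 0 0 0;-1 0 0 .03 0 0 0;-1 0 0 .015 0 0 0;-1 0 0 0 0 0 0;-1 0 0 0 0 0 0'
python3 - <<'E'
from plant import *
from h import *
s=get_state();print(np.array(s["tool_pos"]),tool([.60762-s["tool_pos"][0],-.04862-s["tool_pos"][1],0],s))
p,d=snapshot("wrist");q,_=snapshot("scene")
cv2.imwrite("pics/w4.png",np.hstack([p[50:400,150:500],cv2.resize(q[170:320,280:430],(350,350))])[:,:,::-1])
E
```

```text
clock: 7.25
tool_pos: [0.6072, -0.0476, 0.0973]
eef_rot: [0.668, 0.744, -0.001, -0.0]
contact_force: [0.6, -0.4, -0.8]
opening: 0.256
finger_force: 55.0
[ 0.60717209 -0.0475832   0.09734286] [-0.0011  0.0003 -0.    ]
```

View pics/w4.png

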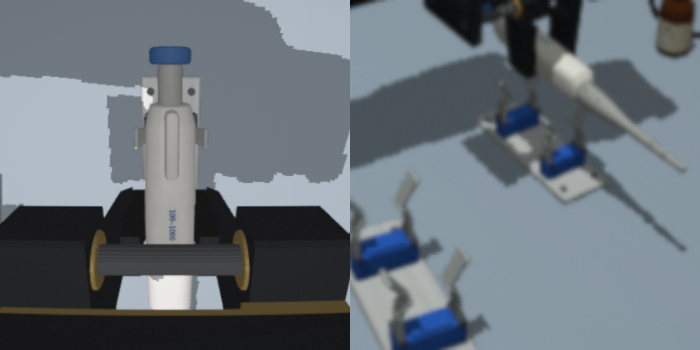

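```bash
python3 - <<'E'
from plant import *
import numpy as np
a=np.load("pics/w3.npz")["d"];p,d=snapshot("wrist")
for r in(105,170,220,260):print(a[r,316:324].mean(),d[r,316:324].mean())
E
python3 -m inch '-1 0 0 .02 0 0 0;-1 0 0 .017 0 0 0;-1 0 0 0 0 0 0;-1 0 0 0 0 0 0' 60
```

```text
0.12019375 0.120572604
0.11967416 0.11977185
0.1253705 0.12598027
0.13570678 0.13556533
clock: 7.73
tool_pos: [0.6078, -0.0478, 0.0614]
eef_rot: [0.668, 0.744, 0.0, 0.0]
contact_force: [0.0, -0.4, -0.8]
opening: 0.258
finger_force: 60.0
```

```bash
python3 -m inch '-1 0 0 .004 0 0 0;-1 0 0 .004 0 0 0;-1 0 0 .003 0 0 0'; python3 -m inch '-1 0 0 .003 0 0 0;-1 0 0 .003 0 0 0'; python3 -m inch '-1 0 0 .003 0 0 0;-1 0 0 .003 0 0 0;-1 0 0 0 0 0 0'
```

```text
clock: 7.98
tool_pos: [0.6092, -0.048, 0.0515]
eef_rot: [0.668, 0.744, 0.001, 0.002]
contact_force: [-1.0, 1.1, 1.1]
opening: 0.263
finger_force: 60.0
clock: 8.15
tool_pos: [0.6084, -0.0479, 0.0444]
eef_rot: [0.668, 0.744, 0.001, 0.001]
contact_force: [-0.2, -0.6, 1.2]
opening: 0.263
finger_force: 60.0
clock: 8.4
tool_pos: [0.6071, -0.0476, 0.0367]
eef_rot: [0.668, 0.744, -0.0, -0.001]
contact_force: [1.9, -0.3, -4.1]
opening: 0.26
finger_force: 60.0
```

```bash
python3 -m inch '-1 0 0 .001 0 0 0;-1 0 0 .001 0 0 0;-1 0 0 0 0 0 0'; python3 -m inch '-1 0 0 .0015 0 0 0;-1 0 0 0 0 0 0'
```

```text
clock: 8.65
tool_pos: [0.6074, -0.0477, 0.0362]
eef_rot: [0.668, 0.744, -0.0, -0.0]
contact_force: [-0.8, 0.9, 3.5]
opening: 0.263
finger_force: 60.0
clock: 8.82
tool_pos: [0.6074, -0.0477, 0.0361]
eef_rot: [0.668, 0.744, -0.0, -0.0]
contact_force: [-3.8, 0.4, 15.4]
opening: 0.262
finger_force: 60.0
```

```bash
python3 -m inch '0 0 0 -.002 0 0 0;0 0 0 0 0 0 0;0 0 0 0 0 0 0;0 0 0 0 0 0 0;0 0 0 0 0 0 0;0 0 0 0 0 0 0'; python3 -m inch '0 0 0 -.01 0 0 0;0 0 0 -.02 0 0 0;0 0 0 -.03 0 0 0;0 0 0 -.03 0 0 0;0 0 0 -.03 0 0 0;0 0 0 -.03 0 0 0;0 -.02 0 0 0 0 0;0 -.03 0 0 0 0 0;0 -.03 0 0 0 0 0;0 0 0 0 0 0 0'
python3 - <<'E'
from plant import *
from h import *
m=camera_model("wrist");p,d=snapshot("wrist");q,_=snapshot("scene");np.savez("pics/w5.npz",p=p,d=d,**m)
cv2.imwrite("pics/w5.png",np.hstack([p[:350,150:500],cv2.resize(q[170:320,280:430],(350,350))])[:,:,::-1])
E
```

```text
clock: 9.32
tool_pos: [0.6075, -0.0477, 0.0359]
eef_rot: [0.668, 0.744, -0.0, -0.0]
contact_force: [0.7, -0.6, -0.7]
opening: 0.499
finger_force: 0.0
clock: 10.15
tool_pos: [0.616, -0.1365, 0.1875]
eef_rot: [0.671, 0.741, -0.002, 0.003]
contact_force: [-0.8, -0.7, 0.1]
opening: 0.497
finger_force: 0.0
```

View pics/w5.png

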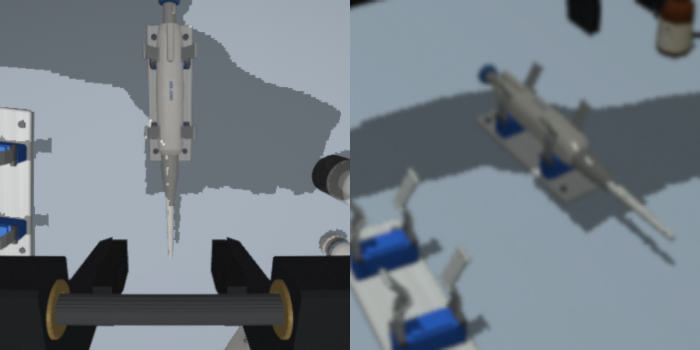

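The pipette lies in both clips: the barrel runs along column 171 of the crop (rows 20–152), with jaws on both sides at about rows 45 and 135. Next I check the top-line height by depth (48 mm when home).

Run:
```python
from h import *
f=np.load("pics/w5.npz");V=f["view"]
for r in range(26,152,10):
    c=np.arange(312,331);u=cv2.undistortPoints(np.c_[c,c*0+r].astype(float).reshape(-1,1,2),f["intrinsics"],f["dist"]).reshape(-1,2)
    z=f["d"][r,c];P=(np.c_[u*z[:,None],z]-V[:3,3])@V[:3,:3];i=P[:,2].argmax();print(r,np.round(P[i],4),np.round(np.median(P[:,2]),4))
for r in(200,215,300):pass
P=ray(f,[[320,20],[320,152]],.036);print(P,(P[0]+P[1])/2)
z=f["d"][60,306];print("plate ref",z)
```

```text
26 [0.6054 0.0028 0.0542] 0.0464
36 [ 0.6054 -0.0045  0.0535] 0.0484
46 [ 0.6088 -0.0637  0.3221] 0.0493
56 [ 0.6061 -0.0197  0.0547] 0.0484
66 [ 0.6077 -0.0265  0.0492] 0.048
76 [ 0.6088 -0.0637  0.3221] 0.0478
86 [ 0.6068 -0.0426  0.0495] 0.0475
96 [ 0.6067 -0.0507  0.0488] 0.0477
106 [ 0.6067 -0.059   0.049 ] 0.0476
116 [ 0.6088 -0.0637  0.3221] 0.048
126 [ 0.6109 -0.0756  0.0484] 0.0471
136 [ 0.6109 -0.0842  0.049 ] 0.0474
146 [ 0.6127 -0.0929  0.0489] 0.0474
[[ 0.6021852   0.01173917  0.036     ]
 [ 0.61341055 -0.09985031  0.036     ]] [ 0.60779788 -0.04405557  0.036     ]
plate ref 0.25010282
```

```bash
python3 -c "
from plant import r
print(r.finish_job())"
```

```text
the job is handed in; nothing more can be done
None
```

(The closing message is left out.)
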